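# Feel three valve spools for play and gauge the worn one

## Robot

A 6-joint arm with a two-finger parallel gripper is mounted at the origin on the work surface. World frame = base frame: x ahead of the robot, y to its left, z up, the work surface at z = 0. Lengths are in m, angles in rad, forces in N, time in s.
With the tool pointing down it reaches from about 0.25 to 0.775 m from the base axis. Payload 4 kg.
Tool frame: the origin (TCP) lies on the front face of the gripper's body, between the roots of the fingers; the fingertips stand 73 mm ahead of it and the grasp point (between the pads) lies 54 mm ahead of it; x points along the fingers, z is the direction in which the jaws open and shut, and the axes are right-handed (so a half turn about x gives the same grasp; the last joint's range is limited). The gripper opens to 85 mm and grips with 20 to 120 N. Pads are 22 mm wide; open, the fingers measure 114 mm over their backs; the gripper's body (76 mm by 85 mm) begins 54 mm behind the grasp point. The pads swing forward as they close: fully open they stand 13 mm farther back than shut.
Start: joints at [-1.393, 0.087, 1.371, -0, 1.684, -0.103], TCP at [0.152, -0.528, 0.304] pointing down, gripper open.
Joint ranges: [-3.1, 3.1], [-0.76, 2.03], [0.27, 2.55], [-1.08, 4.22], [0.17, 2.65], [-2.57, 2.57]. Speed limits (rad/s): [2.79, 2.79, 3.14, 3.14, 3.14, 3.14].

## Interface

Orientations are given as a unit quaternion [x, y, z, w].
In Python, from plant import state, viewer, order gives the robot as it stands.
- The arm moves only by the tool step_arm, never from a script. Its argument "series" is a list of rows, each a list of 7 numbers: the shift along the tool's x, y, z in mm, then the turn, a rotation vector about the tool's x, y, z in degrees, then the opening, from 0 (shut) to 1 (fully open). A call has 1 to 10 rows; each row shifts and turns the pose as measured when the row begins, along the tool's axes as they then stand; what a row does not reach is not made up. A row lasts 1/8 s, in which the tool goes at most 62.5 mm and 10.7 degrees, less where a joint would pass 70% of its speed; a pose out of reach is approached as far as the arm can. A call with a gripper value outside its range is refused whole. The fingers move at their own pace and stop on an object; "force" is the grip in N (left out, the last holds). Time passes only in rows, so rows that do not move let the fingers close. It gives the time, the measured TCP pose, the force and the opening at its end, in the units of the state.
- state(): the state, without advancing time (a new reading comes with each control period).
- viewer.get_image(name): name is "scene" or "side" or "wrist"; returns the picture (480x640x3 uint8, red, green, blue); there is no depth.
- viewer.get_calibration(name): a dict with "camera_matrix" (3x3 intrinsics, pixels), "origin" and "attitude" of the camera in the world. Camera axes: x right, y down, z forward; pixel columns grow to the right and rows downward; lengths in m; the calibration is good to about 2 mm. A picture is of the moment at which its call begins: read the wrist's pose just before it. get_calibration takes no time and is no camera call; for the wrist camera it gives the pose at the moment of the call.
- order.sign_off(): hands the job in, once; it reports no verdict.
The state is a dict: "time_s": time; "q": joint angles; "dq": joint speeds; "effort": joint torques, N m; "eef_pos": TCP position; "ee_rot": TCP orientation; "contact_force": force on the tool from outside, world axes, zero at the start; "ft_torque": the same for the moment, N m; "width": finger opening in m.
Only numpy, scipy, OpenCV 4.12 (cv2) and the standard library are available. Lean on these libraries where they do the work, as an engineer would, in place of code of your own. Each camera call takes 0.05 s, during which the arm holds its last target. There are 200 camera calls.

## Task

One of the three spools standing in the yellow valve block is worn and rattles in its bore. Working from the robot's left to its right, rock each spool by its head, away from the robot and then back, until it lightly meets its bore each way: about 5 N is enough, and a knock or shove of 30 N would score the bore. Then move the one with the large play into the hole of the no-go gauge block, lowering it gently until it stands upright and fully home, and leave the two tight spools seated and the other parts where they lie.

Things in the scene. Friction and masses are not known exactly. Their poses are not given: they have to be found in the camera images.
- block: yellow valve block, fixed, 100 mm (x) by 250 mm (y) by 60 mm high; origin at the centre of its underside; x roughly away from the robot, y along the row of bores to the robot's left, yaw within 0.3 rad. Three vertical through bores 20 mm wide, 75 mm apart along y; the spools' heads stand square to it. A good spool has about 1 mm of side play in all in its bore, the worn one about 8 mm
- bore_1 (a point): centre of the mouth of the left bore (as seen from the robot; +y is left), on the block's top, 60 mm above the bench; axes as the block's
- bore_2 (a point): centre of the mouth of the middle bore (as seen from the robot; +y is left), on the block's top, 60 mm above the bench; axes as the block's
- bore_3 (a point): centre of the mouth of the right bore (as seen from the robot; +y is left), on the block's top, 60 mm above the bench; axes as the block's
- spool_a: one of three steel spools that look alike, upright in the block's bores in random order; one of the three is worn, to be found by feel. From its origin (centre of the flange's underside, z up): stem 50 mm down, hidden in the bore (19 mm wide, 12 mm if worn); flange 40 mm wide, 6 mm thick, resting on the block; above it a square head 22 by 22 mm, 45 mm tall (top at 51 mm), sides along its x and y. About 0.2 kg, balancing near the flange
- spool_b: one of three steel spools that look alike, upright in the block's bores in random order; one of the three is worn, to be found by feel. From its origin (centre of the flange's underside, z up): stem 50 mm down, hidden in the bore (19 mm wide, 12 mm if worn); flange 40 mm wide, 6 mm thick, resting on the block; above it a square head 22 by 22 mm, 45 mm tall (top at 51 mm), sides along its x and y. About 0.2 kg, balancing near the flange
- spool_c: one of three steel spools that look alike, upright in the block's bores in random order; one of the three is worn, to be found by feel. From its origin (centre of the flange's underside, z up): stem 50 mm down, hidden in the bore (19 mm wide, 12 mm if worn); flange 40 mm wide, 6 mm thick, resting on the block; above it a square head 22 by 22 mm, 45 mm tall (top at 51 mm), sides along its x and y. About 0.2 kg, balancing near the flange
- spool_a_top (a point): centre of the top face of spool a's head, 51 mm above its origin
- spool_b_top (a point): centre of the top face of spool b's head, 51 mm above its origin
- spool_c_top (a point): centre of the top face of spool c's head, 51 mm above its origin
- gauge: no-go gauge: plain aluminium block, fixed, 90 by 90 by 60 mm high, origin at the centre of its underside; it is to the left or the right of the valve block
- gauge_hole (a point): centre of the mouth of the gauge's single vertical through hole, 18 mm wide with a 2 mm chamfer, on the gauge's top 60 mm above the bench; a worn 12 mm stem drops in until its flange rests on the top, a good 19 mm stem does not enter
- fitting: bystander: loose steel pipe fitting, 42 mm wide, 55 mm tall, origin at the centre of its underside
- collar: bystander: loose steel collar, 60 mm outside, 40 mm inside, 25 mm tall, origin at the centre of its underside
- wrench: bystander: loose spanner lying on the bench, origin under it
Things that resemble listed ones, but are neither listed nor needed, are in the scene too. What is shaped like the spool_a but black or pink is not meant.

How it is judged:
On the way, in this order (a step that is already met when the one before it is completed fails the run):
1. the left spool is pushed away from the robot against its bore (((horizontal distance between spool_a and bore_1 below 0.012 m and contact force between spool_a and block above 4 N and x of spool_a_top in the frame of bore_1 above 0.0003 m) or (horizontal distance between spool_b and bore_1 below 0.012 m and contact force between spool_b and block above 4 N and x of spool_b_top in the frame of bore_1 above 0.0003 m) or (horizontal distance between spool_c and bore_1 below 0.012 m and contact force between spool_c and block above 4 N and x of spool_c_top in the frame of bore_1 above 0.0003 m))), for 0.02 s.
2. the left spool is pulled back towards the robot against its bore (((horizontal distance between spool_a and bore_1 below 0.012 m and contact force between spool_a and block above 4 N and x of spool_a_top in the frame of bore_1 below -0.0003 m) or (horizontal distance between spool_b and bore_1 below 0.012 m and contact force between spool_b and block above 4 N and x of spool_b_top in the frame of bore_1 below -0.0003 m) or (horizontal distance between spool_c and bore_1 below 0.012 m and contact force between spool_c and block above 4 N and x of spool_c_top in the frame of bore_1 below -0.0003 m))), for 0.02 s.
3. the middle spool is pushed away from the robot against its bore (((horizontal distance between spool_a and bore_2 below 0.012 m and contact force between spool_a and block above 4 N and x of spool_a_top in the frame of bore_2 above 0.0003 m) or (horizontal distance between spool_b and bore_2 below 0.012 m and contact force between spool_b and block above 4 N and x of spool_b_top in the frame of bore_2 above 0.0003 m) or (horizontal distance between spool_c and bore_2 below 0.012 m and contact force between spool_c and block above 4 N and x of spool_c_top in the frame of bore_2 above 0.0003 m))), for 0.02 s.
4. the middle spool is pulled back towards the robot against its bore (((horizontal distance between spool_a and bore_2 below 0.012 m and contact force between spool_a and block above 4 N and x of spool_a_top in the frame of bore_2 below -0.0003 m) or (horizontal distance between spool_b and bore_2 below 0.012 m and contact force between spool_b and block above 4 N and x of spool_b_top in the frame of bore_2 below -0.0003 m) or (horizontal distance between spool_c and bore_2 below 0.012 m and contact force between spool_c and block above 4 N and x of spool_c_top in the frame of bore_2 below -0.0003 m))), for 0.02 s.
5. the right spool is pushed away from the robot against its bore (((horizontal distance between spool_a and bore_3 below 0.012 m and contact force between spool_a and block above 4 N and x of spool_a_top in the frame of bore_3 above 0.0003 m) or (horizontal distance between spool_b and bore_3 below 0.012 m and contact force between spool_b and block above 4 N and x of spool_b_top in the frame of bore_3 above 0.0003 m) or (horizontal distance between spool_c and bore_3 below 0.012 m and contact force between spool_c and block above 4 N and x of spool_c_top in the frame of bore_3 above 0.0003 m))), for 0.02 s.
6. the right spool is pulled back towards the robot against its bore (((horizontal distance between spool_a and bore_3 below 0.012 m and contact force between spool_a and block above 4 N and x of spool_a_top in the frame of bore_3 below -0.0003 m) or (horizontal distance between spool_b and bore_3 below 0.012 m and contact force between spool_b and block above 4 N and x of spool_b_top in the frame of bore_3 below -0.0003 m) or (horizontal distance between spool_c and bore_3 below 0.012 m and contact force between spool_c and block above 4 N and x of spool_c_top in the frame of bore_3 below -0.0003 m))), for 0.02 s.
At the end, for the whole second after the job is handed in: The worn spool (only its stem fits) stands upright in the gauge's hole, flange within 3 mm of the gauge's top and 6 mm of the hole's centre, tilted less than 0.06 rad, at rest; the other two spools are within 6 mm of where they started and within 0.06 rad of upright in their bores (((horizontal distance between spool_a and gauge_hole below 0.006 m and z of spool_a in the frame of gauge_hole below 0.003 m and angle between each of spool_a, spool_b, spool_c's own z axis and vertical below 0.06 rad and linear speed of spool_a below 0.02 m/s and distance of each of spool_b, spool_c from where it was at the start of the episode below 0.006 m) or (horizontal distance between spool_b and gauge_hole below 0.006 m and z of spool_b in the frame of gauge_hole below 0.003 m and angle between each of spool_b, spool_a, spool_c's own z axis and vertical below 0.06 rad and linear speed of spool_b below 0.02 m/s and distance of each of spool_a, spool_c from where it was at the start of the episode below 0.006 m) or (horizontal distance between spool_c and gauge_hole below 0.006 m and z of spool_c in the frame of gauge_hole below 0.003 m and angle between each of spool_c, spool_a, spool_b's own z axis and vertical below 0.06 rad and linear speed of spool_c below 0.02 m/s and distance of each of spool_a, spool_b from where it was at the start of the episode below 0.006 m))); the robot touches nothing.
It fails at once if a spool is knocked or forced hard in its bore (contact force between any of spool_a, spool_b, spool_c and block above 32 N).
It fails at once if two spools are out of their bores at once (distance of each of spool_a, spool_b from where it was at the start of the episode above 0.04 m or distance of each of spool_b, spool_c from where it was at the start of the episode above 0.04 m or distance of each of spool_a, spool_c from where it was at the start of the episode above 0.04 m).
It fails at once if a spool is dropped into the gauge instead of lowered ((horizontal distance between spool_a and gauge_hole below 0.012 m and z of spool_a in the frame of gauge_hole below 0.045 m and linear speed of spool_a above 0.35 m/s) or (horizontal distance between spool_b and gauge_hole below 0.012 m and z of spool_b in the frame of gauge_hole below 0.045 m and linear speed of spool_b above 0.35 m/s) or (horizontal distance between spool_c and gauge_hole below 0.012 m and z of spool_c in the frame of gauge_hole below 0.045 m and linear speed of spool_c above 0.35 m/s)).
It fails at once if a bystander is disturbed (distance of any of fitting, collar, wrench from where it was at the start of the episode above 0.02 m).
It also fails if it takes over 72 s, if anything falls off the work surface, if the arm or the gripper's body presses on something with over 40 N, if the wrist force passes 120 N, or if a joint passes its speed limit or range.

## Working session

There is one attempt and no reset: what is moved stays moved. The work goes in short steps, Python scripts to look and compute and a tool call to move; the robot and the scene stay as the last step left them, time stands still between calls to the robot, and variables do not carry over. Pictures are saved under pics/ and viewed, about 8 in all and at most 12, crops included, and the job is handed in when it is done.

Besides the shell and the picture viewer there is one more tool, called after ">>>" as a command line: name --pt "numbers of a row" for each row, then --argument value for the rest. step_arm: Moves the arm, as the interface text tells. Its arguments: {"type":"object","properties":{"series":{"type":"array","items":{"type":"array","items":{"type":"number"}}},"force":{"type":"number"}},"required":["series"]}

```bash
mkdir -p pics; ls; python3 - <<'E'
from plant import state, viewer, order
import cv2,numpy as np
s=state();print(s)
for n in ["scene","side"]:
    im=viewer.get_image(n);cv2.imwrite(f"pics/{n}0.png",im[:,:,::-1]);print(n,viewer.get_calibration(n))
E
```

```text
pics
{'time_s': 0.0, 'q': array([-1.39308513e+00,  8.79580716e-02,  1.37229249e+00, -3.82321443e-06,
        1.68361643e+00, -1.03094547e-01]), 'dq': array([ 0.00060702, -0.00094213,  0.00069701, -0.00044838, -0.00083956,
        0.0010932 ]), 'effort': array([-1.31804238e-03, -3.51868343e+01, -3.13277829e+01, -2.57024894e-04,
        1.07525245e-02,  9.62508324e-06]), 'eef_pos': array([ 0.15235661, -0.52811132,  0.30271788]), 'ee_rot': array([ 0.42565468,  0.56564072, -0.42456268,  0.5644601 ]), 'contact_force': array([ 0.9022287 , -0.17489811, -0.21809982]), 'ft_torque': array([-0.06388794, -0.04609857, -0.08774199]), 'width': 0.08549835624981944}
scene {'camera_matrix': array([[596.99140778,   0.        , 315.12359523],
       [  0.        , 596.99140778, 245.14868951],
       [  0.        ,   0.        ,   1.        ]]), 'origin': array([ 1.3482329 , -0.43188228,  1.22287439]), 'attitude': array([ 0.82987169,  0.44474215, -0.15197551, -0.30070059])}
side {'camera_matrix': array([[528.27523302,   0.        , 314.81997519],
       [  0.        , 528.27523302, 230.34557562],
       [  0.        ,   0.        ,   1.        ]]), 'origin': array([ 0.36483043, -0.74004166,  0.57798584]), 'attitude': array([ 0.85704156, -0.10465392,  0.0742844 , -0.49900817])}
```

View pics/scene0.png

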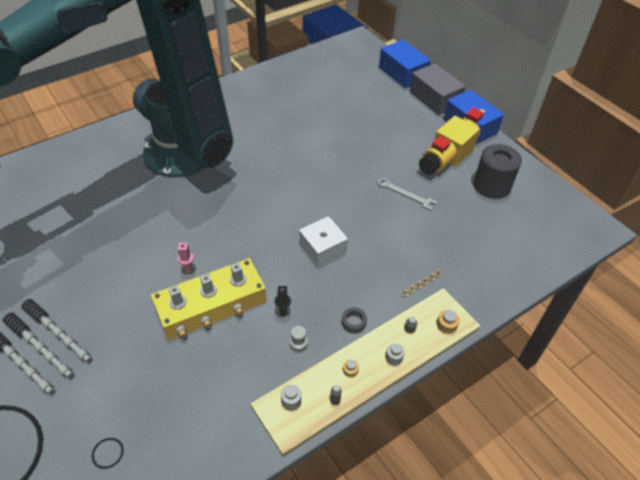

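View pics/side0.png

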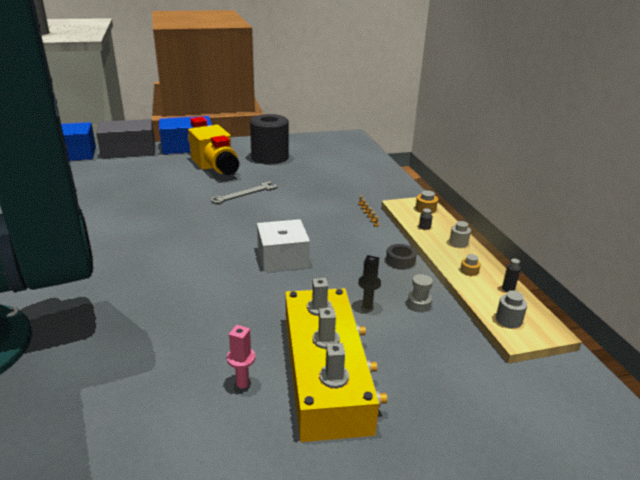

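The scene view shows the yellow block with heads at about (177,294), (207,283) and (237,271), and the gauge at (323,236). In the side view the heads are at (319,284), (327,314) and (335,348), and the gauge hole is at (282,232). I'll enlarge both.

```bash
cat > h.py <<'E'
import numpy as np,cv2
from scipy.spatial.transform import Rotation as R
from plant import state, viewer, order
def ray(c,uv):
    K=c["camera_matrix"];d=np.linalg.solve(K,[*uv,1.]);return c["origin"],R.from_quat(c["attitude"]).apply(d)
def atz(c,uv,z):
    o,d=ray(c,uv);return o+d*(z-o[2])/d[2]
def proj(c,P):
    p=R.from_quat(c["attitude"]).inv().apply(np.atleast_2d(P)-c["origin"])@c["camera_matrix"].T;return p[:,:2]/p[:,2:]
E
python3 - <<'E'
import cv2,numpy as np
a=cv2.imread("pics/scene0.png")[215:345,145:355];b=cv2.imread("pics/side0.png")[210:440,240:400]
a=cv2.resize(a,None,fx=3.8,fy=3.8,interpolation=3);cv2.imwrite("pics/c1.png",a)
b=cv2.resize(b,None,fx=2.6,fy=2.6,interpolation=3);cv2.imwrite("pics/c2.png",b)
E
```

```text
(no output)
```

View pics/c1.png

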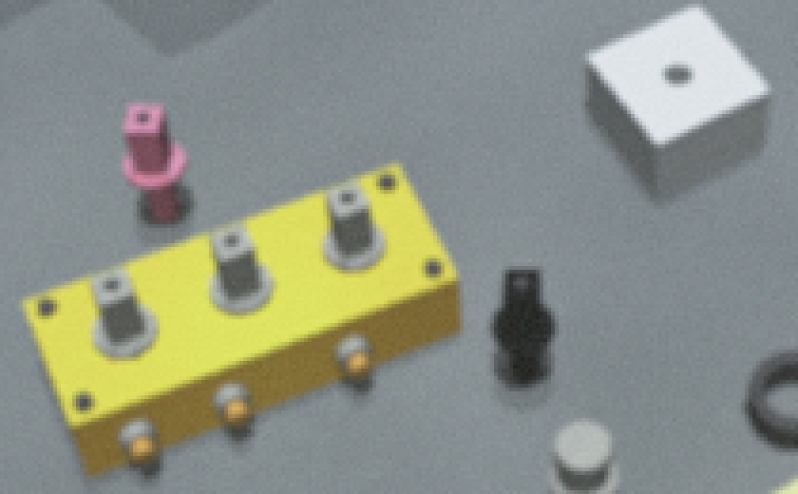

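View pics/c2.png

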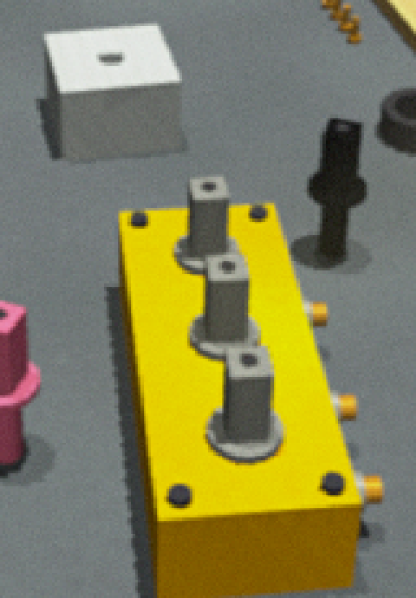

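The crops give clear head-top holes, block corners and the gauge hole: c1 heads at (112,285), (232,241), (347,198), c2 heads at (208,187), (228,267), (248,359), and the gauge hole at c1 (678,74) and c2 (111,57).

```bash
python3 - <<'E'
from h import *
cs=viewer.get_calibration("scene");cd=viewer.get_calibration("side")
f1=lambda p:((np.array(p)+.5)/3.8-.5+[145,215]);f2=lambda p:((np.array(p)+.5)/2.6-.5+[240,210])
def tri(a,b):
    o1,d1=ray(cs,f1(a));o2,d2=ray(cd,f2(b));d1/=np.linalg.norm(d1);d2/=np.linalg.norm(d2)
    t=np.linalg.lstsq(np.c_[d1,-d2],o2-o1,rcond=None)[0];return (o1+t[0]*d1+o2+t[1]*d2)/2
def show(n,a,b,z):
    print(n,"tri",tri(a,b).round(4),"scene",atz(cs,f1(a),z)[:2].round(4),"side",atz(cd,f2(b),z)[:2].round(4))
# scene left-in-image heads: near side cam? 
show("h1",(347,198),(208,187),.111);show("h2",(232,241),(228,267),.111);show("h3",(112,285),(248,359),.111)
show("hole",(678,74),(111,57),.06)
A=[(24,302),(400,164),(459,278),(75,425)];B=[(155,518),(119,211),(273,204),(357,503)]
for a,b in zip(A,B): show("blk",a,b,.06)
for a,b in zip([(586,59),(697,5),(770,93),(657,144)],[(61,92),(45,33),(156,25),(181,80)]): show("gau",a,b,.06)
print(R.from_quat(state()["ee_rot"]).as_matrix().round(3))
w=viewer.get_calibration("wrist");print(w, R.from_quat(w["attitude"]).as_matrix().round(3))
E
```

```text
h1 tri [ 0.5524 -0.0987  0.1106] scene [ 0.5535 -0.0994] side [ 0.5519 -0.098 ]
h2 tri [ 0.5432 -0.173   0.1103] scene [ 0.544  -0.1734] side [ 0.5428 -0.1734]
h3 tri [ 0.5329 -0.247   0.1109] scene [ 0.5339 -0.2478] side [ 0.5325 -0.2459]
hole tri [0.5457 0.1541 0.0595] scene [0.5472 0.153 ] side [0.5452 0.1548]
blk tri [ 0.4763 -0.289   0.0587] scene [ 0.4784 -0.2902] side [ 0.4754 -0.2887]
blk tri [ 0.5105 -0.0412  0.0595] scene [ 0.5115 -0.0419] side [ 0.5101 -0.041 ]
blk tri [ 0.609  -0.0555  0.059 ] scene [ 0.6104 -0.0564] side [ 0.6083 -0.0556]
blk tri [ 0.5746 -0.3008  0.0572] scene [ 0.5769 -0.3016] side [ 0.5733 -0.3026]
gau tri [0.5    0.1099 0.0597] scene [0.502  0.1084] side [0.4992 0.112 ]
gau tri [0.5024 0.1996 0.0612] scene [0.5027 0.1994] side [0.5023 0.2033]
gau tri [0.5918 0.1975 0.0584] scene [0.5947 0.1951] side [0.5905 0.1978]
gau tri [0.5889 0.1078 0.0605] scene [0.5894 0.1073] side [0.5889 0.1098]
[[-0.     0.961  0.277]
 [ 0.002  0.277 -0.961]
 [-1.     0.    -0.002]]
{'camera_matrix': array([[335.85569747,   0.        , 317.34781255],
       [  0.        , 335.85569747, 240.8312888 ],
       [  0.        ,   0.        ,   1.        ]]), 'origin': array([ 0.22273626, -0.50754088,  0.37192141]), 'attitude': array([ 0.79123081, -0.59454706, -0.08738189,  0.11327843])} [[ 0.278 -0.921 -0.273]
 [-0.961 -0.267 -0.075]
 [-0.004  0.283 -0.959]]
```

```bash
cat >> h.py <<'E'
YAW=-0.134
def plan(p,yaw,n,op):
    "rows (tool mm/deg) from the current pose to p with the tool down and jaw axis at yaw; plus current state"
    s=state();M=R.from_quat(s["ee_rot"]).as_matrix();P=s["eef_pos"]
    T=np.array([[0,-np.sin(yaw),np.cos(yaw)],[0,np.cos(yaw),np.sin(yaw)],[-1,0,0]]).T.T
    z=np.array([np.cos(yaw),np.sin(yaw),0]);x=np.array([0,0,-1.]);T=np.c_[x,np.cross(z,x),z]
    rv=R.from_matrix(M.T@T).as_rotvec()
    for i in range(n):
        Mi=M@R.from_rotvec(rv*i/n).as_matrix()
        print((Mi.T@(np.array(p)-P)/n*1000).round(1).tolist()+np.degrees(rv/n).round(1).tolist()+[op])
def st():
    s=state();print(round(s["time_s"],2),s["eef_pos"].round(4),"F",s["contact_force"].round(1),"w",round(s["width"],4))
    M=R.from_quat(s["ee_rot"]).as_matrix();print("yaw",np.arctan2(M[1,2],M[0,2]).round(4),"tilt",M[2].round(3));return s
E
python3 -c "
from h import *
plan([0.5525,-0.0987,0.24],YAW,10,0.5)"
```

```text
[6.4, 50.3, -30.2, -6.6, -0.0, -0.0, 0.5]
[6.3, 53.5, -24.2, -6.6, -0.0, -0.0, 0.5]
[6.3, 55.9, -17.8, -6.6, -0.0, -0.0, 0.5]
[6.3, 57.6, -11.3, -6.6, -0.0, -0.0, 0.5]
[6.3, 58.5, -4.5, -6.6, -0.0, -0.0, 0.5]
[6.3, 58.7, 2.2, -6.6, -0.0, -0.0, 0.5]
[6.3, 58.0, 9.0, -6.6, -0.0, -0.0, 0.5]
[6.3, 56.6, 15.6, -6.6, -0.0, -0.0, 0.5]
[6.3, 54.4, 22.0, -6.6, -0.0, -0.0, 0.5]
[6.3, 51.5, 28.2, -6.6, -0.0, -0.0, 0.5]
```

>>> step_arm --pt "6 50 -30 -6.6 0 0 0.5" --pt "6 53 -24 -6.6 0 0 0.5" --pt "6 56 -18 -6.6 0 0 0.5" --pt "6 58 -11 -6.6 0 0 0.5" --pt "6 58 -4 -6.6 0 0 0.5" --pt "6 58 2 -6.6 0 0 0.5" --pt "6 58 9 -6.6 0 0 0.5" --pt "6 57 16 -6.6 0 0 0.5" --pt "6 54 22 -6.6 0 0 0.5" --pt "6 51 28 -6.6 0 0 0.5" --force 20

```text
time_s: 1.35
eef_pos: [0.5544, -0.0848, 0.2368]
ee_rot: [0.04, 0.707, -0.037, 0.705]
contact_force: [0.4, -0.7, -0.1]
width: 0.0427
```

```bash
python3 -c "
from h import *
st();plan([0.5525,-0.0987,0.20],YAW,3,0.5)"
```

```text
1.35 [ 0.5544 -0.0848  0.2368] F [ 0.4 -0.7 -0.1] w 0.0427
yaw -0.1094 tilt [-1.     0.005 -0.004]
[12.2, -4.7, -0.1, 0.5, -0.1, -0.1, 0.5]
[12.2, -4.7, -0.1, 0.5, -0.1, -0.1, 0.5]
[12.3, -4.7, -0.0, 0.5, -0.1, -0.1, 0.5]
```

>>> step_arm --pt "12 -5 0 0.5 0 0 0.5" --pt "12 -5 0 0.5 0 0 0.5" --pt "12 -5 0 0.5 0 0 0.5" --pt "0 0 0 0 0 0 0.5"

```text
time_s: 1.85
eef_pos: [0.5517, -0.0988, 0.1956]
ee_rot: [0.05, 0.709, -0.046, 0.702]
contact_force: [0.2, -0.5, -0.3]
width: 0.0428
```

```bash
python3 -c "
from h import *
st();plan([0.5525,-0.0987,0.15],YAW,3,0.5)
c=viewer.get_calibration('wrist');im=viewer.get_image('wrist');cv2.imwrite('pics/w1.png',im[:,:,::-1])
print(proj(c,[[.5525,-.0987,.111],[.5432,-.173,.111],[.5457,.1541,.06]]).round())"
```

```text
1.85 [ 0.5517 -0.0988  0.1956] F [ 0.2 -0.5 -0.3] w 0.0428
yaw -0.1349 tilt [-1.     0.005 -0.01 ]
[15.2, -0.0, 0.4, -0.0, -0.2, -0.1, 0.5]
[15.2, 0.0, 0.4, -0.0, -0.2, -0.1, 0.5]
[15.2, 0.0, 0.3, -0.0, -0.2, -0.1, 0.5]
[[ 319.  294.]
 [ 320.  417.]
 [ 228. -273.]]
```

View pics/w1.png

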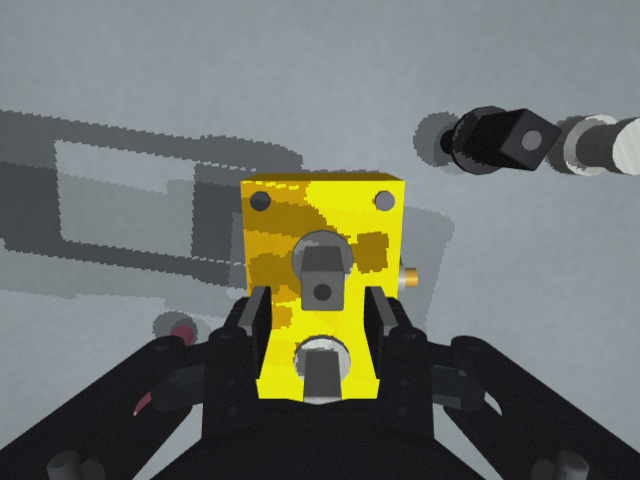

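The wrist view has the first head's hole at (322,293) against a predicted (319,294), between the fingers. I'm lowering over it.

>>> step_arm --pt "16 0 0.4 0 0 0 0.5" --pt "16 0 0.4 0 0 0 0.5" --pt "15 0 0.3 0 -0.5 0 0.5" --pt "0 0 0 0 0 0 0.5"

```text
time_s: 2.4
eef_pos: [0.5522, -0.0998, 0.1468]
ee_rot: [0.05, 0.705, -0.047, 0.706]
contact_force: [0.8, 0.3, 0.1]
width: 0.0425
```

>>> step_arm --pt "0 0 3 0 0 0 0.5" --pt "0 0 3 0 0 0 0.5" --pt "0 0 0 0 0 0 0.5"

```text
time_s: 2.78
eef_pos: [0.5594, -0.1008, 0.1479]
ee_rot: [0.05, 0.704, -0.047, 0.707]
contact_force: [-0.0, -0.6, 0.9]
width: 0.0427
```

```bash
python3 -c "
from h import *
st();plan([0.5525,-0.0987,0.148],YAW,1,0.5)"
```

```text
2.77 [ 0.5594 -0.1008  0.1479] F [-0.  -0.6  0.9] w 0.0427
yaw -0.137 tilt [-1.     0.005  0.003]
[-0.1, 1.2, -7.2, -0.2, 0.2, -0.3, 0.5]
```

>>> step_arm --pt "0 0 1 0 0 0 0.5"

```text
time_s: 2.9
eef_pos: [0.5608, -0.101, 0.1484]
ee_rot: [0.05, 0.704, -0.047, 0.707]
contact_force: [0.4, -0.1, 0.5]
width: 0.0428
```

>>> step_arm --pt "0 0 1 0 0 0 0.5"

```text
time_s: 3.02
eef_pos: [0.5619, -0.1012, 0.1487]
ee_rot: [0.05, 0.704, -0.047, 0.707]
contact_force: [0.2, 0.8, -0.3]
width: 0.0429
```

>>> step_arm --pt "0 0 0.6 0 0 0 0.5"

```text
time_s: 3.15
eef_pos: [0.5626, -0.1013, 0.1488]
ee_rot: [0.05, 0.704, -0.047, 0.707]
contact_force: [-0.5, -0.1, -0.1]
width: 0.0431
```

>>> step_arm --pt "0 0 0.6 0 0 0 0.5"

```text
time_s: 3.28
eef_pos: [0.563, -0.1013, 0.1488]
ee_rot: [0.05, 0.704, -0.047, 0.707]
contact_force: [-2.4, 1.9, 1.1]
width: 0.043
```

>>> step_arm --pt "0 0 0.6 0 0 0 0.5"

```text
time_s: 3.4
eef_pos: [0.5631, -0.1013, 0.1488]
ee_rot: [0.05, 0.704, -0.047, 0.706]
contact_force: [-2.0, 0.6, 0.9]
width: 0.043
```

>>> step_arm --pt "0 0 0.6 0 0 0 0.5"

```text
time_s: 3.52
eef_pos: [0.5634, -0.1013, 0.1488]
ee_rot: [0.05, 0.705, -0.047, 0.706]
contact_force: [-2.8, 0.5, 2.2]
width: 0.0428
```

>>> step_arm --pt "0 0 1.0 0 0 0 0.5"

```text
time_s: 3.65
eef_pos: [0.5639, -0.1014, 0.1488]
ee_rot: [0.05, 0.705, -0.047, 0.705]
contact_force: [-4.8, 1.1, 2.4]
width: 0.0426
```

>>> step_arm --pt "0 0 1.3 0 0 0 0.5"

```text
time_s: 3.78
eef_pos: [0.5643, -0.1014, 0.1488]
ee_rot: [0.05, 0.706, -0.047, 0.704]
contact_force: [-6.5, 0.8, 4.2]
width: 0.0424
```

>>> step_arm --pt "0 0 -4 0 0 0 0.5" --pt "0 0 -5 0 0 0 0.5" --pt "0 0 -5 0 0 0 0.5" --pt "0 0 -3 0 0 0 0.5" --pt "0 0 0 0 0 0 0.5"

```text
time_s: 4.4
eef_pos: [0.5479, -0.0992, 0.1488]
ee_rot: [0.05, 0.705, -0.047, 0.706]
contact_force: [0.3, -0.6, -0.2]
width: 0.0427
```

>>> step_arm --pt "0 0 -2 0 0 0 0.5" --pt "0 0 -1 0 0 0 0.5"

```text
time_s: 4.65
eef_pos: [0.5449, -0.0988, 0.1489]
ee_rot: [0.05, 0.704, -0.047, 0.706]
contact_force: [0.2, 0.1, 0.2]
width: 0.0427
```

>>> step_arm --pt "0 0 -0.7 0 0 0 0.5"

```text
time_s: 4.78
eef_pos: [0.5442, -0.0987, 0.1489]
ee_rot: [0.05, 0.704, -0.047, 0.706]
contact_force: [-0.2, 0.1, -0.6]
width: 0.0429
```

>>> step_arm --pt "0 0 -0.7 0 0 0 0.5"

```text
time_s: 4.9
eef_pos: [0.5435, -0.0986, 0.1489]
ee_rot: [0.05, 0.704, -0.047, 0.707]
contact_force: [0.8, -0.1, -0.1]
width: 0.0428
```

>>> step_arm --pt "0 0 -0.7 0 0 0 0.5"

```text
time_s: 5.03
eef_pos: [0.543, -0.0986, 0.1489]
ee_rot: [0.05, 0.704, -0.047, 0.707]
contact_force: [0.7, 0.3, -0.1]
width: 0.0422
```

>>> step_arm --pt "0 0 -0.7 0 0 0 0.5"

```text
time_s: 5.15
eef_pos: [0.5425, -0.0985, 0.149]
ee_rot: [0.05, 0.704, -0.047, 0.707]
contact_force: [0.5, 0.0, -0.5]
width: 0.0424
```

>>> step_arm --pt "0 0 -0.7 0 0 0 0.5"

```text
time_s: 5.28
eef_pos: [0.5419, -0.0984, 0.149]
ee_rot: [0.05, 0.704, -0.047, 0.707]
contact_force: [1.3, 0.2, -0.9]
width: 0.0428
```

>>> step_arm --pt "0 0 -0.7 0 0 0 0.5"

```text
time_s: 5.4
eef_pos: [0.5415, -0.0984, 0.1491]
ee_rot: [0.05, 0.703, -0.047, 0.708]
contact_force: [1.9, 0.4, 0.0]
width: 0.0429
```

>>> step_arm --pt "0 0 -0.8 0 0 0 0.5"

```text
time_s: 5.52
eef_pos: [0.5411, -0.0984, 0.1494]
ee_rot: [0.05, 0.703, -0.047, 0.708]
contact_force: [1.6, -0.2, -0.3]
width: 0.0426
```

>>> step_arm --pt "0 0 -0.9 0 0 0 0.5"

```text
time_s: 5.65
eef_pos: [0.5407, -0.0983, 0.1496]
ee_rot: [0.05, 0.702, -0.047, 0.709]
contact_force: [3.6, -0.4, -1.8]
width: 0.043
```

>>> step_arm --pt "0 0 -1.1 0 0 0 0.5"

```text
time_s: 5.78
eef_pos: [0.5403, -0.0983, 0.1497]
ee_rot: [0.05, 0.701, -0.047, 0.709]
contact_force: [6.4, 0.2, -3.2]
width: 0.0427
```

>>> step_arm --pt "0 0 -1.3 0 0 0 0.5"

```text
time_s: 5.9
eef_pos: [0.5401, -0.0982, 0.1496]
ee_rot: [0.05, 0.7, -0.047, 0.711]
contact_force: [7.0, -1.0, -4.4]
width: 0.0425
```

>>> step_arm --pt "0 0 -1.5 0 0 0 0.5"

```text
time_s: 6.02
eef_pos: [0.5398, -0.0982, 0.1495]
ee_rot: [0.05, 0.699, -0.047, 0.712]
contact_force: [7.9, -0.8, -4.5]
width: 0.0427
```

>>> step_arm --pt "0 0 4 0 0 0 0.5" --pt "0 0 7 0 0 0 0.5" --pt "0 0 0 0 0 0 0.5"

```text
time_s: 6.4
eef_pos: [0.5496, -0.0995, 0.1491]
ee_rot: [0.05, 0.701, -0.047, 0.71]
contact_force: [-0.1, 0.6, 0.0]
width: 0.0421
```

```bash
python3 -c "
from h import *
st();plan([0.5432,-0.173,0.148],YAW,6,0.5)"
```

```text
6.4 [ 0.5496 -0.0995  0.1491] F [-0.1  0.6  0. ] w 0.0421
yaw -0.1371 tilt [-1.     0.004  0.013]
[0.1, -12.3, 0.6, -0.0, 0.1, -0.0, 0.5]
[0.1, -12.3, 0.6, -0.0, 0.1, -0.0, 0.5]
[0.2, -12.3, 0.6, -0.0, 0.1, -0.0, 0.5]
[0.2, -12.3, 0.6, -0.0, 0.1, -0.0, 0.5]
[0.2, -12.3, 0.6, -0.0, 0.1, -0.0, 0.5]
[0.2, -12.3, 0.6, -0.0, 0.1, -0.0, 0.5]
```

>>> step_arm --pt "0 0 1 0 0.4 0 0.5" --pt "0 -12 0.6 0 0.3 0 0.5" --pt "0 -12.5 0.6 0 0 0 0.5" --pt "0 -12.5 0.6 0 0 0 0.5" --pt "0 -12.5 0.6 0 0 0 0.5" --pt "0 -12.5 0.6 0 0 0 0.5" --pt "0 -12 0.6 0 0 0 0.5" --pt "0 0 0 0 0 0 0.5"

```text
time_s: 7.4
eef_pos: [0.5427, -0.18, 0.1486]
ee_rot: [0.05, 0.706, -0.048, 0.705]
contact_force: [-0.2, 0.9, -0.8]
width: 0.0429
```

>>> step_arm --pt "0 0 2 0 0 0 0.5" --pt "0 0 2 0 0 0 0.5"

```text
time_s: 7.65
eef_pos: [0.5468, -0.1802, 0.1486]
ee_rot: [0.051, 0.706, -0.047, 0.705]
contact_force: [-0.0, 0.4, 0.2]
width: 0.0428
```

```bash
python3 -c "
from h import *
st();plan([0.5432,-0.173,0.148],YAW,1,0.5)"
```

```text
7.65 [ 0.5468 -0.1802  0.1486] F [-0.   0.4  0.2] w 0.0428
yaw -0.1386 tilt [-1.     0.004 -0.002]
[0.6, 6.6, -4.6, -0.3, -0.1, -0.2, 0.5]
```

>>> step_arm --pt "0 6 1 0 0 0 0.5" --pt "0 0 1 0 0 0 0.5"

```text
time_s: 7.9
eef_pos: [0.5501, -0.1733, 0.1485]
ee_rot: [0.05, 0.706, -0.047, 0.705]
contact_force: [-0.3, 1.1, -0.3]
width: 0.0429
```

>>> step_arm --pt "0 0 1 0 0 0 0.5"

```text
time_s: 8.02
eef_pos: [0.5512, -0.1731, 0.1485]
ee_rot: [0.05, 0.706, -0.047, 0.705]
contact_force: [-0.9, 0.1, -0.4]
width: 0.0426
```

>>> step_arm --pt "0 0 1 0 0 0 0.5"

```text
time_s: 8.15
eef_pos: [0.5523, -0.1731, 0.1486]
ee_rot: [0.05, 0.706, -0.047, 0.705]
contact_force: [0.7, -0.2, 0.5]
width: 0.0428
```

>>> step_arm --pt "0 0 0.7 0 0 0 0.5"

```text
time_s: 8.28
eef_pos: [0.5531, -0.1732, 0.1486]
ee_rot: [0.05, 0.706, -0.047, 0.705]
contact_force: [0.3, 0.2, 0.6]
width: 0.0431
```

>>> step_arm --pt "0 0 0.7 0 0 0 0.5"

```text
time_s: 8.4
eef_pos: [0.5538, -0.1734, 0.1486]
ee_rot: [0.05, 0.706, -0.047, 0.705]
contact_force: [-0.3, 0.6, 0.7]
width: 0.0423
```

>>> step_arm --pt "0 0 0.7 0 0 0 0.5"

```text
time_s: 8.52
eef_pos: [0.5542, -0.1735, 0.1485]
ee_rot: [0.05, 0.707, -0.047, 0.704]
contact_force: [-1.5, 0.3, 1.1]
width: 0.0426
```

>>> step_arm --pt "0 0 0.7 0 0 0 0.5"

```text
time_s: 8.65
eef_pos: [0.5546, -0.1735, 0.1485]
ee_rot: [0.05, 0.707, -0.047, 0.704]
contact_force: [-2.5, 1.1, 2.5]
width: 0.0425
```

>>> step_arm --pt "0 0 0.9 0 0 0 0.5"

```text
time_s: 8.78
eef_pos: [0.5549, -0.1736, 0.1486]
ee_rot: [0.05, 0.708, -0.046, 0.703]
contact_force: [-4.8, 1.2, 2.8]
width: 0.0426
```

>>> step_arm --pt "0 0 1.1 0 0 0 0.5"

```text
time_s: 8.9
eef_pos: [0.5552, -0.1736, 0.1486]
ee_rot: [0.05, 0.708, -0.046, 0.702]
contact_force: [-5.8, 1.7, 4.1]
width: 0.0426
```

>>> step_arm --pt "0 0 1.3 0 0 0 0.5"

```text
time_s: 9.02
eef_pos: [0.5555, -0.1737, 0.1486]
ee_rot: [0.051, 0.71, -0.046, 0.701]
contact_force: [-7.0, 1.4, 4.4]
width: 0.0427
```

>>> step_arm --pt "0 0 -4 0 -0.5 0 0.5" --pt "0 0 -5 0 0 0 0.5" --pt "0 0 -5 0 0 0 0.5" --pt "0 0 -3 0 0 0 0.5" --pt "0 0 -2 0 0 0 0.5" --pt "0 0 0 0 0 0 0.5"

```text
time_s: 9.78
eef_pos: [0.5371, -0.1713, 0.1487]
ee_rot: [0.05, 0.704, -0.047, 0.707]
contact_force: [-0.3, 1.0, -0.9]
width: 0.0431
```

>>> step_arm --pt "0 0 -0.8 0 0 0 0.5"

```text
time_s: 9.9
eef_pos: [0.5364, -0.1712, 0.1488]
ee_rot: [0.05, 0.704, -0.047, 0.707]
contact_force: [0.2, 0.5, 0.6]
width: 0.0428
```

>>> step_arm --pt "0 0 -0.8 0 0 0 0.5"

```text
time_s: 10.02
eef_pos: [0.5357, -0.1711, 0.1487]
ee_rot: [0.05, 0.704, -0.047, 0.707]
contact_force: [-1.0, 0.4, -0.7]
width: 0.0429
```

>>> step_arm --pt "0 0 -0.8 0 0 0 0.5"

```text
time_s: 10.15
eef_pos: [0.5349, -0.171, 0.1487]
ee_rot: [0.05, 0.704, -0.047, 0.707]
contact_force: [0.5, -0.4, 0.7]
width: 0.0427
```

>>> step_arm --pt "0 0 -0.8 0 0 0 0.5"

```text
time_s: 10.28
eef_pos: [0.534, -0.1709, 0.1487]
ee_rot: [0.05, 0.704, -0.047, 0.707]
contact_force: [-0.3, -0.0, -0.5]
width: 0.0425
```

>>> step_arm --pt "0 0 -0.8 0 0 0 0.5"

```text
time_s: 10.4
eef_pos: [0.5333, -0.1708, 0.1487]
ee_rot: [0.05, 0.704, -0.047, 0.707]
contact_force: [-0.3, 0.3, 0.4]
width: 0.0427
```

>>> step_arm --pt "0 0 -0.8 0 0 0 0.5"

```text
time_s: 10.52
eef_pos: [0.5326, -0.1707, 0.1488]
ee_rot: [0.05, 0.704, -0.047, 0.707]
contact_force: [0.8, -0.4, -0.1]
width: 0.0427
```

>>> step_arm --pt "0 0 -0.8 0 0 0 0.5"

```text
time_s: 10.65
eef_pos: [0.5321, -0.1706, 0.1489]
ee_rot: [0.05, 0.703, -0.047, 0.707]
contact_force: [0.7, 0.2, 0.7]
width: 0.0426
```

>>> step_arm --pt "0 0 -0.8 0 0 0 0.5"

```text
time_s: 10.78
eef_pos: [0.5317, -0.1706, 0.1492]
ee_rot: [0.05, 0.703, -0.047, 0.708]
contact_force: [1.9, -1.3, 0.2]
width: 0.0425
```

>>> step_arm --pt "0 0 -0.8 0 0 0 0.5"

```text
time_s: 10.9
eef_pos: [0.5313, -0.1705, 0.1494]
ee_rot: [0.05, 0.702, -0.047, 0.708]
contact_force: [3.4, -0.4, -2.1]
width: 0.0427
```

>>> step_arm --pt "0 0 -0.9 0 0 0 0.5"

```text
time_s: 11.02
eef_pos: [0.5309, -0.1705, 0.1495]
ee_rot: [0.05, 0.702, -0.047, 0.709]
contact_force: [4.6, -0.7, -1.9]
width: 0.0425
```

>>> step_arm --pt "0 0 -0.9 0 0 0 0.5"

```text
time_s: 11.15
eef_pos: [0.5307, -0.1704, 0.1495]
ee_rot: [0.05, 0.701, -0.047, 0.71]
contact_force: [5.1, -0.1, -3.2]
width: 0.0426
```

>>> step_arm --pt "0 0 -1.3 0 0 0 0.5"

```text
time_s: 11.28
eef_pos: [0.5304, -0.1704, 0.1494]
ee_rot: [0.049, 0.7, -0.047, 0.711]
contact_force: [7.3, 0.0, -4.5]
width: 0.0428
```

>>> step_arm --pt "0 0 -1.4 0 0 0 0.5"

```text
time_s: 11.4
eef_pos: [0.5302, -0.1703, 0.1493]
ee_rot: [0.049, 0.699, -0.047, 0.712]
contact_force: [8.0, -1.0, -4.2]
width: 0.0428
```

>>> step_arm --pt "0 0 4 0 0.5 0 0.5" --pt "0 0 7 0 0.5 0 0.5" --pt "0 0 0 0 0 0 0.5"

```text
time_s: 11.78
eef_pos: [0.54, -0.1717, 0.1489]
ee_rot: [0.05, 0.707, -0.047, 0.704]
contact_force: [-0.4, 0.3, 0.7]
width: 0.0423
```

```bash
python3 -c "
from h import *
st();plan([0.533,-0.247,0.148],YAW,6,0.5)"
```

```text
11.78 [ 0.54   -0.1717  0.1489] F [-0.4  0.3  0.7] w 0.0423
yaw -0.1369 tilt [-1.     0.004 -0.005]
[0.1, -12.6, 0.6, -0.0, -0.1, -0.0, 0.5]
[0.1, -12.6, 0.6, -0.0, -0.1, -0.0, 0.5]
[0.1, -12.6, 0.6, -0.0, -0.1, -0.0, 0.5]
[0.1, -12.6, 0.5, -0.0, -0.1, -0.0, 0.5]
[0.1, -12.6, 0.5, -0.0, -0.1, -0.0, 0.5]
[0.1, -12.6, 0.5, -0.0, -0.1, -0.0, 0.5]
```

>>> step_arm --pt "0 -11.5 1 0 0 0 0.5" --pt "0 -11.5 1 0 0 0 0.5" --pt "0 -11.5 0.6 0 0 0 0.5" --pt "0 -11.5 0.6 0 0 0 0.5" --pt "0 -11.5 0.6 0 0 0 0.5" --pt "0 -11.5 0.6 0 0 0 0.5" --pt "0 0 0 0 0 0 0.5"

```text
time_s: 12.65
eef_pos: [0.5335, -0.2468, 0.1483]
ee_rot: [0.051, 0.708, -0.048, 0.703]
contact_force: [0.4, 1.4, -0.5]
width: 0.0428
```

>>> step_arm --pt "0 0 2 0 0 0 0.5" --pt "0 0 2 0 0 0 0.5"

```text
time_s: 12.9
eef_pos: [0.5377, -0.247, 0.1482]
ee_rot: [0.051, 0.708, -0.047, 0.703]
contact_force: [0.6, 0.2, -0.2]
width: 0.0423
```

```bash
python3 -c "
from h import *
st();plan([0.533,-0.247,0.148],YAW,1,0.5)"
```

```text
12.9 [ 0.5377 -0.247   0.1482] F [ 0.6  0.2 -0.2] w 0.0423
yaw -0.1385 tilt [-1.     0.004 -0.007]
[0.2, -0.7, -4.6, -0.3, -0.4, -0.3, 0.5]
```

>>> step_arm --pt "0 0 1 0 -0.4 0 0.5" --pt "0 0 1 0 0 0 0.5" --pt "0 0 1 0 0 0 0.5"

```text
time_s: 13.28
eef_pos: [0.5411, -0.2465, 0.1482]
ee_rot: [0.05, 0.705, -0.047, 0.706]
contact_force: [-0.1, -0.0, -0.5]
width: 0.0428
```

>>> step_arm --pt "0 0 0.8 0 0 0 0.5"

```text
time_s: 13.4
eef_pos: [0.542, -0.2465, 0.1482]
ee_rot: [0.05, 0.705, -0.047, 0.706]
contact_force: [0.2, -0.4, 0.4]
width: 0.0431
```

>>> step_arm --pt "0 0 0.8 0 0 0 0.5"

```text
time_s: 13.52
eef_pos: [0.5429, -0.2466, 0.1482]
ee_rot: [0.05, 0.705, -0.047, 0.706]
contact_force: [0.4, -1.5, -0.1]
width: 0.0424
```

>>> step_arm --pt "0 0 0.8 0 0 0 0.5"

```text
time_s: 13.65
eef_pos: [0.5437, -0.2467, 0.1482]
ee_rot: [0.05, 0.705, -0.047, 0.706]
contact_force: [0.3, -0.2, 0.2]
width: 0.0426
```

>>> step_arm --pt "0 0 0.8 0 0 0 0.5"

```text
time_s: 13.78
eef_pos: [0.5442, -0.2467, 0.1482]
ee_rot: [0.05, 0.706, -0.047, 0.705]
contact_force: [-1.5, 0.0, 1.5]
width: 0.0425
```

>>> step_arm --pt "0 0 0.8 0 0 0 0.5"

```text
time_s: 13.9
eef_pos: [0.5447, -0.2468, 0.1482]
ee_rot: [0.05, 0.706, -0.047, 0.705]
contact_force: [-1.8, 0.4, 2.0]
width: 0.0427
```

>>> step_arm --pt "0 0 0.8 0 0 0 0.5"

```text
time_s: 14.02
eef_pos: [0.5453, -0.2469, 0.1482]
ee_rot: [0.05, 0.706, -0.047, 0.705]
contact_force: [-2.4, 0.7, 1.7]
width: 0.0426
```

>>> step_arm --pt "0 0 0.9 0 0 0 0.5"

```text
time_s: 14.15
eef_pos: [0.5461, -0.2471, 0.1482]
ee_rot: [0.05, 0.706, -0.047, 0.704]
contact_force: [-1.5, 1.0, 0.7]
width: 0.0425
```

>>> step_arm --pt "0 0 0.9 0 0 0 0.5"

```text
time_s: 14.28
eef_pos: [0.547, -0.2472, 0.1482]
ee_rot: [0.05, 0.706, -0.047, 0.704]
contact_force: [-2.1, 0.7, 1.5]
width: 0.0423
```

>>> step_arm --pt "0 0 0.9 0 0 0 0.5"

```text
time_s: 14.4
eef_pos: [0.5479, -0.2474, 0.1482]
ee_rot: [0.05, 0.706, -0.047, 0.704]
contact_force: [-2.4, 0.7, 1.8]
width: 0.0426
```

>>> step_arm --pt "0 0 0.9 0 0 0 0.5"

```text
time_s: 14.52
eef_pos: [0.5485, -0.2475, 0.1483]
ee_rot: [0.05, 0.707, -0.047, 0.704]
contact_force: [-5.0, 0.6, 2.3]
width: 0.0426
```

>>> step_arm --pt "0 0 0.9 0 0 0 0.5"

```text
time_s: 14.65
eef_pos: [0.5488, -0.2475, 0.1483]
ee_rot: [0.05, 0.708, -0.047, 0.703]
contact_force: [-5.4, 1.4, 3.8]
width: 0.0427
```

>>> step_arm --pt "0 0 0.9 0 0 0 0.5"

```text
time_s: 14.78
eef_pos: [0.5489, -0.2476, 0.1483]
ee_rot: [0.05, 0.708, -0.046, 0.702]
contact_force: [-4.7, 0.8, 3.2]
width: 0.0431
```

>>> step_arm --pt "0 0 1.2 0 0 0 0.5"

```text
time_s: 14.9
eef_pos: [0.5492, -0.2476, 0.1483]
ee_rot: [0.051, 0.709, -0.046, 0.701]
contact_force: [-6.9, 1.3, 3.9]
width: 0.0426
```

>>> step_arm --pt "0 0 1.3 0 0 0 0.5"

```text
time_s: 15.02
eef_pos: [0.5495, -0.2477, 0.1483]
ee_rot: [0.051, 0.711, -0.046, 0.7]
contact_force: [-6.1, 1.4, 4.2]
width: 0.0428
```

>>> step_arm --pt "0 0 -4 0 -0.6 0 0.5" --pt "0 0 -5 0 0 0 0.5" --pt "0 0 -5 0 0 0 0.5" --pt "0 0 -3 0 0 0 0.5" --pt "0 0 -1 0 0 0 0.5" --pt "0 0 0 0 0 0 0.5"

```text
time_s: 15.78
eef_pos: [0.5324, -0.2452, 0.1485]
ee_rot: [0.05, 0.705, -0.047, 0.706]
contact_force: [0.5, -0.0, 0.0]
width: 0.0429
```

>>> step_arm --pt "0 0 -0.8 0 0 0 0.5" --pt "0 0 -0.8 0 0 0 0.5"

```text
time_s: 16.02
eef_pos: [0.5309, -0.2451, 0.1484]
ee_rot: [0.05, 0.704, -0.047, 0.706]
contact_force: [-0.2, -0.3, 0.1]
width: 0.0427
```

>>> step_arm --pt "0 0 -0.8 0 0 0 0.5" --pt "0 0 -0.8 0 0 0 0.5"

```text
time_s: 16.27
eef_pos: [0.5293, -0.2449, 0.1484]
ee_rot: [0.05, 0.704, -0.047, 0.706]
contact_force: [0.3, -0.1, 0.0]
width: 0.0427
```

>>> step_arm --pt "0 0 -0.8 0 0 0 0.5" --pt "0 0 -0.8 0 0 0 0.5"

```text
time_s: 16.52
eef_pos: [0.5276, -0.2446, 0.1484]
ee_rot: [0.05, 0.704, -0.047, 0.706]
contact_force: [-0.4, -0.7, -0.4]
width: 0.0423
```

>>> step_arm --pt "0 0 -0.8 0 0 0 0.5" --pt "0 0 -0.8 0 0 0 0.5"

```text
time_s: 16.77
eef_pos: [0.5263, -0.2444, 0.1485]
ee_rot: [0.05, 0.704, -0.047, 0.707]
contact_force: [1.2, 0.2, -0.2]
width: 0.0423
```

>>> step_arm --pt "0 0 -0.9 0 0 0 0.5" --pt "0 0 -0.9 0 0 0 0.5"

```text
time_s: 17.02
eef_pos: [0.5246, -0.2442, 0.1484]
ee_rot: [0.05, 0.704, -0.047, 0.707]
contact_force: [1.8, -1.4, -0.5]
width: 0.0427
```

>>> step_arm --pt "0 0 -0.9 0 0 0 0.5" --pt "0 0 -0.9 0 0 0 0.5"

```text
time_s: 17.27
eef_pos: [0.5228, -0.2439, 0.1484]
ee_rot: [0.05, 0.704, -0.047, 0.707]
contact_force: [0.8, -0.5, 0.5]
width: 0.0427
```

>>> step_arm --pt "0 0 -0.9 0 0 0 0.5" --pt "0 0 -0.9 0 0 0 0.5"

```text
time_s: 17.52
eef_pos: [0.5208, -0.2437, 0.1484]
ee_rot: [0.05, 0.704, -0.047, 0.707]
contact_force: [1.2, -0.6, -0.2]
width: 0.0426
```

>>> step_arm --pt "0 0 -0.9 0 0 0 0.5" --pt "0 0 -0.9 0 0 0 0.5"

```text
time_s: 17.77
eef_pos: [0.519, -0.2434, 0.1485]
ee_rot: [0.05, 0.704, -0.047, 0.707]
contact_force: [1.4, -1.0, 0.1]
width: 0.0428
```

>>> step_arm --pt "0 0 -0.9 0 0 0 0.5" --pt "0 0 -0.9 0 0 0 0.5"

```text
time_s: 18.02
eef_pos: [0.518, -0.2433, 0.1492]
ee_rot: [0.05, 0.703, -0.047, 0.708]
contact_force: [2.8, -0.0, 0.5]
width: 0.0427
```

>>> step_arm --pt "0 0 -0.9 0 0 0 0.5" --pt "0 0 -0.9 0 0 0 0.5"

```text
time_s: 18.27
eef_pos: [0.517, -0.2432, 0.15]
ee_rot: [0.05, 0.702, -0.047, 0.709]
contact_force: [3.7, -0.3, 0.7]
width: 0.0424
```

>>> step_arm --pt "0 0 -1.1 0 0 0 0.5"

```text
time_s: 18.4
eef_pos: [0.5164, -0.2431, 0.1505]
ee_rot: [0.049, 0.701, -0.047, 0.71]
contact_force: [3.5, -0.1, 1.3]
width: 0.0428
```

>>> step_arm --pt "0 0 -1.3 0 0 0 0.5"

```text
time_s: 18.52
eef_pos: [0.5157, -0.243, 0.151]
ee_rot: [0.049, 0.7, -0.047, 0.711]
contact_force: [4.6, 0.7, 2.0]
width: 0.0427
```

>>> step_arm --pt "0 0 -1.4 0 0 0 0.5"

```text
time_s: 18.65
eef_pos: [0.5149, -0.243, 0.1516]
ee_rot: [0.049, 0.699, -0.048, 0.711]
contact_force: [4.2, -0.0, 2.9]
width: 0.0424
```

>>> step_arm --pt "0 0 -1.6 0 0 0 0.5"

```text
time_s: 18.77
eef_pos: [0.5139, -0.2429, 0.1524]
ee_rot: [0.049, 0.699, -0.048, 0.712]
contact_force: [5.8, 0.6, 2.8]
width: 0.0429
```

>>> step_arm --pt "0 0 -1.7 0 0 0 0.5"

```text
time_s: 18.9
eef_pos: [0.5129, -0.2428, 0.1532]
ee_rot: [0.049, 0.698, -0.048, 0.713]
contact_force: [6.0, 0.7, 3.9]
width: 0.0425
```

>>> step_arm --pt "0 0 -1.7 0 0 0 0.5"

```text
time_s: 19.02
eef_pos: [0.5119, -0.2427, 0.1538]
ee_rot: [0.048, 0.697, -0.048, 0.714]
contact_force: [7.3, -0.8, -0.2]
width: 0.0429
```

>>> step_arm --pt "0 0 1.2 0 0.2 0 0.5" --pt "0 0 1.2 0 0.2 0 0.5" --pt "0 0 1.2 0 0.2 0 0.5" --pt "0 0 1.2 0 0.2 0 0.5" --pt "0 0 1.2 0 0.2 0 0.5" --pt "0 0 1.2 0 0.2 0 0.5" --pt "0 0 2 0 0.2 0 0.5" --pt "0 0 3 0 0 0 0.5" --pt "0 0 0 0 0 0 0.5"

```text
time_s: 20.15
eef_pos: [0.5209, -0.2438, 0.1507]
ee_rot: [0.05, 0.71, -0.047, 0.7]
contact_force: [-0.3, -0.1, 0.0]
width: 0.0429
```

```bash
python3 -c "
from h import *
st();plan([0.5295,-0.2465,0.152],YAW,1,0.5)
c=viewer.get_calibration('wrist');im=viewer.get_image('wrist');cv2.imwrite('pics/w2.png',im[:,:,::-1])
c=viewer.get_calibration('side');im=viewer.get_image('side')
a=im[240:440,230:430,::-1];cv2.imwrite('pics/s2.png',cv2.resize(a,None,fx=2.8,fy=2.8,interpolation=3))"
```

```text
20.15 [ 0.5209 -0.2438  0.1507] F [-0.3 -0.1  0. ] w 0.0429
yaw -0.137 tilt [-1.     0.004 -0.014]
[-1.5, -1.5, 8.9, -0.2, -0.8, -0.2, 0.5]
```

View pics/s2.png

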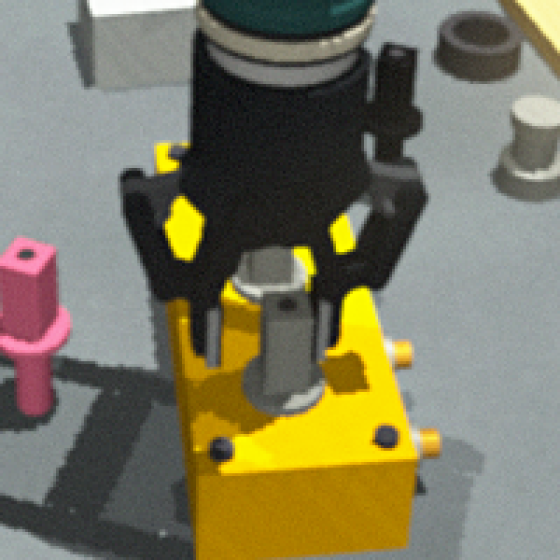

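The side view shows the spool upright at about (290,340) in the crop, with the near side of the gap larger, which matches the estimate. I'm centring, then closing slowly.

>>> step_arm --pt "0 -1 4 0 -0.5 0 0.5" --pt "0 -0.5 3.5 0 -0.3 0 0.5" --pt "0 0 0 0 0 0 0.45"

```text
time_s: 20.62
eef_pos: [0.5283, -0.2465, 0.1507]
ee_rot: [0.05, 0.705, -0.047, 0.706]
contact_force: [0.4, 0.6, 0.5]
width: 0.0385
```

```bash
python3 -c "
from h import *
st();plan([0.5295,-0.2465,0.1505],YAW,1,0.5)
c=viewer.get_calibration('wrist');im=viewer.get_image('wrist');a=im[240:440,210:430,::-1];cv2.imwrite('pics/w3.png',cv2.resize(a,None,fx=2.6,fy=2.6,interpolation=3))
print(proj(c,[.5295,-.2465,.111]),c['origin'])"
```

```text
20.62 [ 0.5283 -0.2465  0.1507] F [0.4 0.6 0.5] w 0.0385
yaw -0.1372 tilt [-1.     0.004  0.001]
[0.2, 0.2, 1.2, -0.2, 0.0, -0.2, 0.5]
[[317.53205881 346.37427265]] [ 0.53936311 -0.17471621  0.22007621]
```

View pics/w3.png

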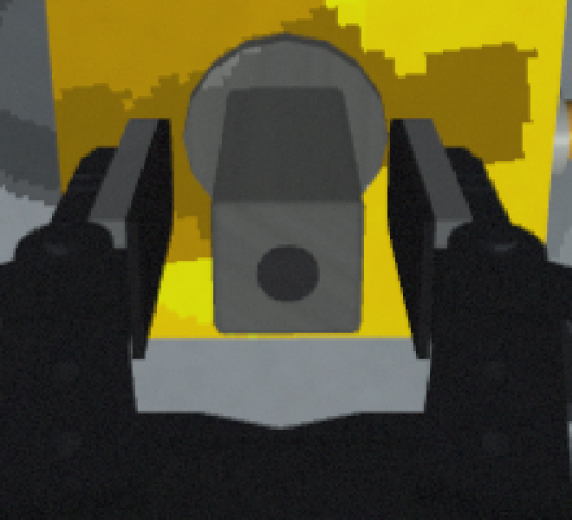

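The wrist crop shows the head upright and about 0.8 mm right of the midpoint between the pads (287 vs 281). I'm nudging across and closing.

>>> step_arm --pt "0 0 0.8 0 0 0 0.4" --pt "0 0 0 0 0 0 0.35" --pt "0 0 0 0 0 0 0.31" --pt "0 0 0 0 0 0 0.29" --force 25

```text
time_s: 21.18
eef_pos: [0.529, -0.2465, 0.1507]
ee_rot: [0.05, 0.705, -0.047, 0.706]
contact_force: [0.6, -0.3, -0.6]
width: 0.0247
```

>>> step_arm --pt "0 0 0 0 0 0 0.27" --pt "0 0 0 0 0 0 0.25" --pt "0 0 0 0 0 0 0.22" --force 25

```text
time_s: 21.55
eef_pos: [0.5292, -0.2466, 0.1508]
ee_rot: [0.05, 0.705, -0.047, 0.706]
contact_force: [0.4, 0.2, -0.4]
width: 0.0221
```

>>> step_arm --pt "0 0 0 0 0 0 0.1" --pt "0 0 0 0 0 0 0.0" --force 35

```text
time_s: 21.8
eef_pos: [0.5292, -0.2466, 0.1509]
ee_rot: [0.05, 0.705, -0.047, 0.706]
contact_force: [-0.7, 0.8, 0.4]
width: 0.0217
```

```bash
python3 -c "
from h import *
st()"
```

```text
21.8 [ 0.5292 -0.2466  0.1509] F [-0.7  0.8  0.4] w 0.0217
yaw -0.1372 tilt [-1.     0.003  0.001]
```

>>> step_arm --pt "-2 0 0 0 0 0 0" --pt "-4 0 0 0 0 0 0" --pt "-8 0 0 0 0 0 0" --pt "-12 0 0 0 0 0 0" --pt "-12 0 0 0 0 0 0" --pt "-15 0 0 0 0 0 0"

```text
time_s: 22.55
eef_pos: [0.5287, -0.2462, 0.2048]
ee_rot: [0.05, 0.706, -0.046, 0.705]
contact_force: [0.2, 0.7, -2.3]
width: 0.0215
```

>>> step_arm --pt "-15 0 0 0 0 0 0" --pt "-15 0 0 0 0 0 0" --pt "-15 0 0 0 0 0 0" --pt "-15 0 0 0 0 0 0" --pt "-8 0 0 0 0 0 0" --pt "0 0 0 0 0 0 0"

```text
time_s: 23.3
eef_pos: [0.5282, -0.2469, 0.281]
ee_rot: [0.05, 0.705, -0.047, 0.705]
contact_force: [-0.1, -0.1, -2.1]
width: 0.0216
```

```bash
python3 -c "
from h import *
st();plan([0.5457,0.1541,0.275],YAW,12,0)"
```

```text
23.3 [ 0.5282 -0.2469  0.281 ] F [-0.1 -0.1 -2.1] w 0.0216
yaw -0.1374 tilt [-1.     0.003 -0.   ]
[0.6, 33.3, -3.1, -0.0, -0.0, -0.0, 0]
[0.6, 33.3, -3.1, -0.0, -0.0, -0.0, 0]
[0.6, 33.3, -3.1, -0.0, -0.0, -0.0, 0]
[0.6, 33.3, -3.1, -0.0, -0.0, -0.0, 0]
[0.6, 33.3, -3.1, -0.0, -0.0, -0.0, 0]
[0.6, 33.3, -3.1, -0.0, -0.0, -0.0, 0]
[0.6, 33.3, -3.1, -0.0, -0.0, -0.0, 0]
[0.5, 33.3, -3.1, -0.0, -0.0, -0.0, 0]
[0.5, 33.3, -3.1, -0.0, -0.0, -0.0, 0]
[0.5, 33.3, -3.0, -0.0, -0.0, -0.0, 0]
[0.5, 33.3, -3.0, -0.0, -0.0, -0.0, 0]
[0.5, 33.3, -3.0, -0.0, -0.0, -0.0, 0]
```

Carrying it now, with 2.1 N weight on the wrist.

>>> step_arm --pt "0 15 -2 0 0 0 0" --pt "0 30 -3 0 0 0 0" --pt "0 33 -3 0 0 0 0" --pt "0 33 -3 0 0 0 0" --pt "0 33 -3 0 0 0 0" --pt "0 33 -3 0 0 0 0" --pt "0 33 -3 0 0 0 0" --pt "0 33 -3 0 0 0 0" --pt "0 33 -3 0 0 0 0" --pt "0 33 -3 0 0 0 0"

```text
time_s: 24.55
eef_pos: [0.5363, 0.0802, 0.2737]
ee_rot: [0.052, 0.712, -0.044, 0.699]
contact_force: [0.3, -0.4, -2.2]
width: 0.0222
```

>>> step_arm --pt "0 33 -3 0 0 0 0" --pt "0 20 -2 0 0 0 0" --pt "0 10 0 0 0 0 0" --pt "0 0 0 0 0 0 0" --pt "0 0 0 0 0 0 0"

```text
time_s: 25.18
eef_pos: [0.5362, 0.1498, 0.2708]
ee_rot: [0.05, 0.715, -0.042, 0.696]
contact_force: [-0.4, -0.2, -2.2]
width: 0.0212
```

```bash
python3 -c "
from h import *
st();plan([0.5457,0.1541,0.23],YAW,3,0)"
```

```text
25.18 [0.5362 0.1498 0.2708] F [-0.4 -0.2 -2.2] w 0.0212
yaw -0.1306 tilt [-1.     0.009 -0.027]
[13.5, 1.7, 3.3, 0.1, -0.5, -0.2, 0]
[13.5, 1.7, 3.2, 0.1, -0.5, -0.2, 0]
[13.6, 1.8, 3.1, 0.1, -0.5, -0.2, 0]
```

>>> step_arm --pt "16 1.7 3.3 0 -0.6 -0.2 0" --pt "16 1.7 3.2 0 -0.6 -0.2 0" --pt "14 1 3 0 -0.4 -0.2 0" --pt "0 0 0 0 0 0 0" --pt "0 0 0 0 0 0 0"

```text
time_s: 25.8
eef_pos: [0.5464, 0.1496, 0.2242]
ee_rot: [0.047, 0.704, -0.049, 0.707]
contact_force: [-0.2, 0.5, -2.7]
width: 0.0216
```

```bash
python3 -c "
from h import *
st();plan([0.5457,0.1541,0.222],YAW,1,0)
a=viewer.get_image('scene')[170:270,270:375,::-1];b=viewer.get_image('side')[140:280,230:340,::-1]
b=cv2.resize(b,None,fx=3.5,fy=3.5,interpolation=3);a=cv2.resize(a,None,fx=3.8,fy=3.8,interpolation=3)
o=np.zeros((490,784,3),np.uint8);o[:380,:399]=a;o[:490,399:784]=b;cv2.imwrite('pics/g1.png',o)
for n in ['scene','side']:
  c=viewer.get_calibration(n);s=state()['eef_pos'];print(n,proj(c,[s-[0,0,.141],s-[0,0,.091],[.5457,.1541,.06]]))"
```

```text
25.8 [0.5464 0.1496 0.2242] F [-0.2  0.5 -2.7] w 0.0216
yaw -0.1365 tilt [-1.    -0.003  0.003]
[2.2, 4.3, -1.4, -0.1, 0.2, 0.2, 0]
scene [[322.07099331 228.47435642]
 [322.56266751 215.16213317]
 [323.09172795 233.56268303]]
side [[283.43889505 222.43666525]
 [283.27427141 199.41553953]
 [282.71999387 231.76608944]]
```

View pics/g1.png

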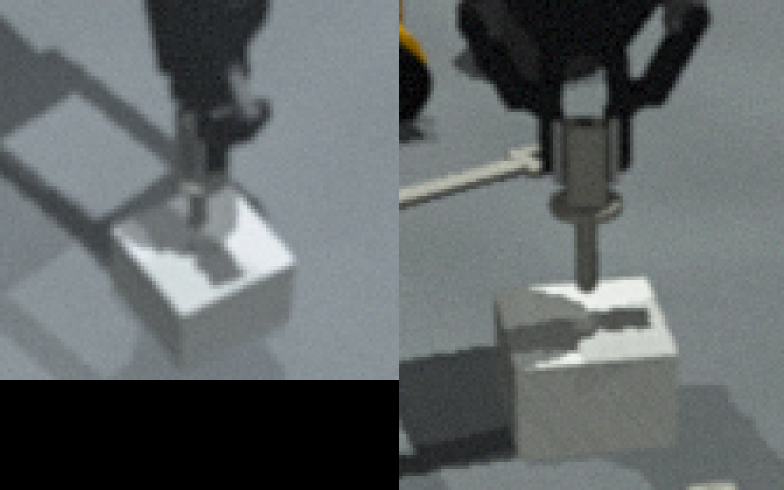

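The stem tip is at side (283.4,222) and scene (322,229), matching the prediction from the TCP. I'll correct 4.3 mm sideways and lower.

>>> step_arm --pt "0 4 -1.2 0 0.2 0.2 0" --pt "0 0 0 0 0 0 0" --pt "0 0 0 0 0 0 0"

```text
time_s: 26.28
eef_pos: [0.5461, 0.1544, 0.2257]
ee_rot: [0.049, 0.705, -0.047, 0.706]
contact_force: [-0.4, 0.2, -2.8]
width: 0.0218
```

```bash
python3 -c "
from h import *
st();plan([0.5457,0.1541,0.222],YAW,1,0)"
```

```text
26.27 [0.5461 0.1544 0.2257] F [-0.4  0.2 -2.8] w 0.0218
yaw -0.1362 tilt [-1.     0.002  0.002]
[3.7, -0.3, -0.4, -0.1, 0.1, -0.1, 0]
```

>>> step_arm --pt "8 0 0 0 0 0 0" --pt "8 0 0 0 0 0 0" --pt "4 0 0 0 0 0 0" --pt "0 0 0 0 0 0 0"

```text
time_s: 26.78
eef_pos: [0.5458, 0.1543, 0.2035]
ee_rot: [0.049, 0.705, -0.048, 0.706]
contact_force: [0.6, -0.1, -2.6]
width: 0.0213
```

>>> step_arm --pt "3 0 0 0 0 0 0" --pt "3 0 0 0 0 0 0" --pt "3 0 0 0 0 0 0"

```text
time_s: 27.15
eef_pos: [0.5461, 0.1544, 0.1945]
ee_rot: [0.049, 0.705, -0.048, 0.706]
contact_force: [0.5, 0.5, -2.8]
width: 0.0218
```

```bash
python3 -c "
from h import *
st();plan([0.5457,0.1541,0.153],YAW,5,0)"
```

```text
27.15 [0.5461 0.1544 0.1945] F [ 0.5  0.5 -2.8] w 0.0218
yaw -0.1361 tilt [-1.     0.002  0.002]
[8.3, -0.1, -0.1, -0.0, 0.0, -0.0, 0]
[8.3, -0.1, -0.1, -0.0, 0.0, -0.0, 0]
[8.3, -0.1, -0.1, -0.0, 0.0, -0.0, 0]
[8.3, -0.1, -0.1, -0.0, 0.0, -0.0, 0]
[8.3, -0.1, -0.1, -0.0, 0.0, -0.0, 0]
```

The stem is about 6 mm into the mouth with no contact, so I'm continuing.

>>> step_arm --pt "6 0 0 0 0 0 0" --pt "7 0 0 0 0 0 0" --pt "7 0 0 0 0 0 0"

```text
time_s: 27.52
eef_pos: [0.5463, 0.1545, 0.1736]
ee_rot: [0.049, 0.705, -0.047, 0.706]
contact_force: [-0.0, -0.2, -2.4]
width: 0.0217
```

>>> step_arm --pt "6 0 0 0 0 0 0" --pt "5 0 0 0 0 0 0" --pt "4 0 0 0 0 0 0" --pt "0 0 0 0 0 0 0"

```text
time_s: 28.02
eef_pos: [0.5458, 0.1544, 0.1562]
ee_rot: [0.049, 0.705, -0.048, 0.706]
contact_force: [-0.5, -0.2, -1.7]
width: 0.0218
```

>>> step_arm --pt "1.5 0 0 0 0 0 0"

```text
time_s: 28.15
eef_pos: [0.5461, 0.1544, 0.155]
ee_rot: [0.049, 0.705, -0.048, 0.706]
contact_force: [0.0, 0.3, -1.9]
width: 0.0216
```

>>> step_arm --pt "1.5 0 0 0 0 0 0"

```text
time_s: 28.28
eef_pos: [0.5462, 0.1545, 0.1537]
ee_rot: [0.049, 0.705, -0.048, 0.706]
contact_force: [-0.3, 0.8, -2.6]
width: 0.0217
```

>>> step_arm --pt "1 0 0 0 0 0 0"

```text
time_s: 28.4
eef_pos: [0.5463, 0.1545, 0.1528]
ee_rot: [0.049, 0.705, -0.047, 0.706]
contact_force: [-0.8, 0.1, -2.0]
width: 0.021
```

>>> step_arm --pt "1 0 0 0 0 0 0"

```text
time_s: 28.52
eef_pos: [0.5463, 0.1545, 0.1518]
ee_rot: [0.049, 0.705, -0.047, 0.706]
contact_force: [0.2, 1.1, -2.2]
width: 0.0213
```

>>> step_arm --pt "0.8 0 0 0 0 0 0"

```text
time_s: 28.65
eef_pos: [0.5464, 0.1545, 0.151]
ee_rot: [0.049, 0.705, -0.047, 0.706]
contact_force: [0.5, 0.3, -1.4]
width: 0.0214
```

>>> step_arm --pt "0.8 0 0 0 0 0 0"

```text
time_s: 28.78
eef_pos: [0.5464, 0.1545, 0.1508]
ee_rot: [0.049, 0.705, -0.047, 0.706]
contact_force: [-1.6, -0.5, 2.7]
width: 0.0213
```

>>> step_arm --pt "0.8 0 0 0 0 0 0"

```text
time_s: 28.9
eef_pos: [0.5464, 0.1545, 0.1509]
ee_rot: [0.049, 0.705, -0.047, 0.706]
contact_force: [-2.2, -0.7, 3.8]
width: 0.0217
```

>>> step_arm --pt "0 0 0 0 0 0 0"

```text
time_s: 29.02
eef_pos: [0.5464, 0.1545, 0.1509]
ee_rot: [0.049, 0.704, -0.047, 0.707]
contact_force: [0.2, -0.2, -1.1]
width: 0.0216
```

It's seated at 0.1509, exactly the grasp height. Releasing and rising.

>>> step_arm --pt "0 0 0 0 0 0 0.28" --pt "0 0 0 0 0 0 0.35" --pt "0 0 0 0 0 0 0.5" --pt "0 0 0 0 0 0 0.6"

```text
time_s: 29.52
eef_pos: [0.5474, 0.1547, 0.1513]
ee_rot: [0.049, 0.703, -0.047, 0.708]
contact_force: [-0.2, 1.0, 0.4]
width: 0.0512
```

>>> step_arm --pt "-8 0 0 0 0 0 0.6" --pt "-15 0 0 0 0 0 0.6" --pt "-20 0 0 0 0 0 0.6" --pt "-25 0 0 0 0 0 0.6" --pt "-25 0 0 0 0 0 0.6" --pt "0 0 0 0 0 0 0.6"

```text
time_s: 30.28
eef_pos: [0.5475, 0.1546, 0.2529]
ee_rot: [0.05, 0.701, -0.047, 0.71]
contact_force: [-0.1, -0.7, -0.5]
width: 0.0511
```

```bash
python3 -c "
from h import *
st()
a=viewer.get_image('scene')[205:345,145:355,::-1];b=viewer.get_image('side')[180:430,230:400,::-1]
a=cv2.resize(a,None,fx=2,fy=2,interpolation=3);b=cv2.resize(b,None,fx=2.2,fy=2.2,interpolation=3)
o=np.zeros((550,794,3),np.uint8);o[:280,:420]=a;o[:550,420:794]=b;cv2.imwrite('pics/f1.png',o)"
```

```text
30.27 [0.5475 0.1546 0.2529] F [-0.1 -0.7 -0.5] w 0.0511
yaw -0.1361 tilt [-1.     0.005  0.012]
```

View pics/f1.png

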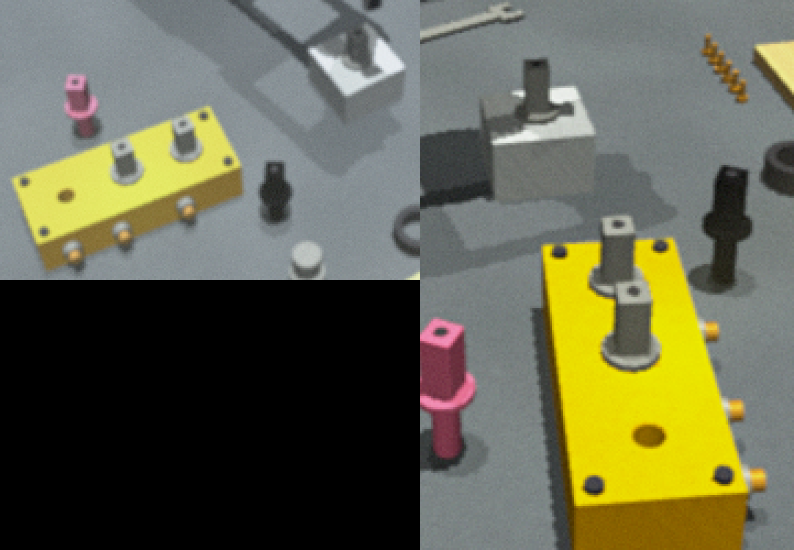

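The spool stands upright with its flange on the gauge at (540,110), and the two others are seated upright at (618,270) and (632,330). The right bore is empty and nothing else has moved, so I'm handing in.

```bash
python3 -c "
from plant import order
print(order.sign_off())"
```

```text
the job is handed in; nothing more can be done
None
```

The right spool was the worn one. It now stands upright in the no-go gauge's hole, and I have handed the job in; sign-off gives no verdict, so I don't know the judged result.

- **Rocking:** I rocked the spools left to right, away from the robot and then back, with at most about 8 N horizontally at the wrist. The left and middle spools stopped within about 1–3 mm of travel. The right one slid about 8 mm between its stops.
- **Tilt on the worn spool:** on the pull back it tipped clearly towards the robot, and I eased it upright slowly before gripping it.
- **Placing:** I lowered the worn spool with no side contact. It came to rest at the same gripper height as in the valve block (0.1509 m), so its flange is fully home. I released it and raised the arm clear.
- **Final picture:** the worn spool is upright with its flange on the gauge, the other two are seated and upright, and the visible parts around them are unmoved. That crop did not cover the whole spanner.
- **Limits of the checks:** the force between spool and bore can't be read directly, only at the wrist. No check failed or disagreed. Finishing time was about 30 s of the 72 s allowed.

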